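Shut the parts cabinet and drop its locking flap

TASK

Close up the small red-and-black parts cabinet by pushing only, with the fingertips: push the two open top drawers fully home, in either order, and only then tip the yellow locking flap forward over the top edge so that it drops and hangs down in front of both drawers. Grip and lift nothing, and leave everything that stands on the cabinet and round it where it is.

Things in the scene. Friction and masses are not known exactly. Their poses are not given: they have to be found in the camera images.
- parts_drawers: The parts cabinet, standing on the bench: black case 171 (depth, x) x 300 (width, y) x 200 mm (height) with eight red or grey-fronted drawers in four rows of two. It does not move. Origin: centre of its underside; x points from front to back (the front faces the robot, apart from a small yaw), y to its left as the robot sees it, z up. The drawer fronts lie 76 mm in front of the origin when shut; only the two drawers of the top row move; the lower six are shut and fixed.
- parts_drawers_drawer30 (a joint): How far the top left drawer (+y side) stands open, m: 0 fully shut, 0.1 the stop; slides along the cabinet's -x. It runs with light friction (about 1 N) and stays where it is left. Starts 0.04 to 0.085 open.
- parts_drawers_drawer31 (a joint): The same for the top right drawer (-y side).
- left_lip (a point): Middle of the front edge of the pull lip of the top left drawer; moves with the drawer. With the drawer shut it lies at (-86, +75, 176) mm in the cabinet's frame. The drawer front is 141 mm wide (cabinet y from 4 to 145 mm), 42 mm high (z 150 to 192 mm); the lip stands 10 mm proud of it, is 44 mm wide and spans z 171 to 181 mm. A fingertip lowered in front of the lip to about z = 0.165 m and moved along the cabinet's +x shuts it.
- right_lip (a point): The same for the top right drawer; with the drawer shut at (-86, -75, 176) mm in the cabinet's frame.
- flap (a joint): Angle of the yellow locking flap, rad: 0 hanging down in front of the drawers (locked), 1.57 pointing forward, 3.14 straight up, 3.5 leaning back against its stop, where it rests at the start. It pivots freely: once pushed forward past upright (below about 2.9) it drops by its own weight in about a second. A push of less than 2 N is enough.
- flap_edge (a point): Middle of the free edge of the yellow locking flap, 40 mm from the pivot. The flap is a 60 mm wide (along the cabinet's y), 3 mm thick plate with an 8 mm bent edge. At the start the edge stands at a height of about 242 mm, about 10 to 18 mm behind the pivot.
- flap_pivot (a point): Middle of the flap's hinge axis (which runs along the cabinet's y), at (-80, 0, 204) mm in the cabinet's frame, just above the front top edge of the cabinet. The cabinet's top at z = 200 mm is clear for 70 mm behind it, apart from a 3 mm high hinge leaf.
- tape_blue: Roll of blue tape, diameter 84, height 24 mm, loose on the cabinet's top at the back left; origin centre of its underside. Leave alone.
- solder_spool: Grey solder spool, diameter 62, height 38 mm, loose on the cabinet's top at the back right; origin centre of its underside. Leave alone.
- mug: Striped mug, 80 x 114 x 89 mm high, loose on the bench; origin centre of its underside. Leave alone.
- screw_box: Yellow box of screws, 60 x 85 x 45 mm high, loose on the bench; origin centre of its underside. Leave alone.
- tape_measure: Yellow tape measure, 38 x 86 x 66 mm high, loose on the bench; origin centre of its underside. Leave alone.

How it is judged:
By the outcome, as a careful person would: the job done as asked, in the order asked, and still so for the second after the job is handed in, with the robot touching nothing.
It also fails if it takes over 51 s, if anything falls off the work surface, if the arm or the gripper's body presses on something with over 40 N, if the wrist force passes 120 N, or if a joint passes its speed limit or range.

ROBOT

A 6-joint arm with a two-finger parallel gripper is mounted at the origin on a cart in front of the work surface, level with it; the furniture and walls round the work are solid. World frame = base frame: x ahead of the robot, y to its left, z up, the work surface at z = 0. Lengths are in m, angles in rad, forces in N, time in s.
With the tool pointing down it reaches from about 0.3 to 0.875 m from the base axis. Payload 6.4 kg.
Tool frame: the origin (TCP) lies midway between the tips of the shut fingers; the grasp point (between the pads) lies 19 mm behind it (ctrl.pinch_z is the distance from the TCP to the grasp point, in m); z points along the fingers, y is the line along which they close (so a half turn about z gives the same grasp; the last joint's range is limited). The gripper opens to 85 mm and grips with 20 to 120 N. Pads are 22 mm wide; open, the fingers measure 114 mm over their backs; the gripper's body (76 mm by 85 mm) begins 54 mm behind the grasp point. The pads swing forward as they close: fully open they stand 13 mm farther back than shut.
Start: joints at [-1.473, 0.181, 1.607, -0, 1.354, -0.206], TCP at [0.172, -0.549, 0.231] pointing down, gripper open.
Joint ranges: [-2.99, 2.99], [-0.89, 2.07], [0.3, 2.58], [-1.14, 4.28], [0, 2.63], [-3.12, 3.12]. Speed limits (rad/s): [2.57, 2.57, 3.01, 3.14, 3.14, 3.14].

INTERFACE

Orientations are given as a unit quaternion [w, x, y, z].
In Python, from bench import ctrl gives the robot as it stands.
- The arm moves only by the tool apply_moves, never from a script. Its argument "moves" is a list of rows, each an object with "jaw": the opening, from 0 (shut) to 1 (fully open); "offset": the shift along the tool's x, y, z in mm, a list of three; "rot": the turn, a rotation vector about the tool's x, y, z in degrees, a list of three. In form: [{"jaw": jaw, "offset": [dx, dy, dz], "rot": [ax, ay, az]}, ...]. A call has exactly 5 rows; each row shifts and turns the commanded pose from where the row before left it, along the tool's axes as they then stand; what a row does not reach is not made up. A row lasts 1/8 s, in which the tool goes at most 62.5 mm and 10.7 degrees, less where a joint would pass 70% of its speed; a pose out of reach is approached as far as the arm can. A call is refused whole if a number of a shift passes 62.5 or a number of a turn 10.7, either way. A call with a gripper value outside its range is refused whole. The fingers move at their own pace and stop on an object; the grip force is fixed at half the most. Time passes only in rows, so rows that do not move let the fingers close, or fill a call up. It gives the time, the measured TCP pose, the force, the opening and the grip force at its end, in the units of the state.
- ctrl.get_obs(): the state, without advancing time (a new reading comes with each control period).
- ctrl.camera(name): name is "scene" or "side" or "wrist"; returns (picture, depth): 400x640x3 uint8, red, green, blue; 400x640 float32, m along the optical axis (not along the pixel's ray), 0 where there is no reading.
- ctrl.camera_params(name): a dict with "K" (3x3 intrinsics, pixels), "cam_to_world" (4x4, takes a point from camera to world coordinates); the wrist camera has in their place "mount" (4x4, takes a point from camera to tool coordinates, whose origin is the TCP and whose axes are the flange's). Camera axes: x right, y down, z forward; pixel columns grow to the right and rows downward; lengths in m; the calibration is good to about 2 mm. A picture is of the moment at which its call begins: read the wrist's pose just before it. camera_params takes no time and is no camera call.
- ctrl.hand_in(): hands the job in; it is judged then, once.
Trained networks look in the newest picture that a camera, given by its name, has taken for a name from the list of things; names that differ only in an ending like _2 or _b are one class to them, and where a whole thing is asked for, a point or a joint stands for the part that bears it (a point fixed in the world has none). Each returns a list of dicts, best first, with "score" (0 to 1); they miss things now and then, are a little off and sometimes report something else, mostly with a low value. They report only what shows in the picture. A call takes as long as a camera call.
- ctrl.outline_of(camera, target): "region" (400x640 bool, what is visible of it) and "position" ([column, row] in pixels, amid what is visible of it).
The state is a dict: "time_s": time; "q": joint angles; "dq": joint speeds; "joint_efforts": joint torques, N m; "eef_pos": TCP position; "eef_rot": TCP orientation; "wrist_force": force on the tool from outside, world axes, zero at the start; "torque": the same for the moment, N m; "opening": opening from 0.0 (shut) to 1.0 (fully open); "grasp_force": force on a finger pad.
Only numpy, scipy, OpenCV 4.12 (cv2) and the standard library are available. Lean on these libraries where they do the work, as an engineer would, in place of code of your own. Each camera call takes 0.05 s, during which the arm holds its last target. There are 200 camera calls.

## Working session

There is one attempt and no reset: what is moved stays moved. The work goes in short steps, Python scripts to look and compute and a tool call to move; the robot and the scene stay as the last step left them, time stands still between calls to the robot, and variables do not carry over. Pictures are saved under pics/ and viewed, at most 10 in all, crops included, and the job is handed in when it is done.

Besides the shell and the picture viewer there is one more tool, called after "Call:" in YAML: its name, and indented under it one key for each argument. apply_moves: Moves the arm, as the interface text tells. Its arguments: {"type":"object","properties":{"moves":{"type":"array"}},"required":["moves"]}

```bash
mkdir -p pics; ls; cat > h.py <<'E'
import numpy as np, cv2
from bench import ctrl
def pts(cam,depth,mask):
    P=ctrl.camera_params(cam);K=P["K"];T=np.array(P["cam_to_world"])
    v,u=np.where(mask&(depth>0));z=depth[v,u]
    c=np.stack([(u-K[0][2])*z/K[0][0],(v-K[1][2])*z/K[1][1],z,np.ones_like(z)])
    return (T@c)[:3].T
E
python3 - <<'E'
from h import *
o=ctrl.get_obs();print(o["time_s"],o["eef_pos"],o["eef_rot"])
ims=[]
for c in("scene","side"):
    p,d=ctrl.camera(c);np.savez(f"{c}.npz",p=p,d=d);ims.append(p)
    print(c,np.array(ctrl.camera_params(c)["cam_to_world"]).round(2).tolist())
    for t in("parts_drawers","left_lip","right_lip","flap_edge","tape_blue","solder_spool","mug","screw_box","tape_measure"):
        r=ctrl.outline_of(c,t)
        if r:
            q=pts(c,d,r[0]["region"]);print(c,t,round(r[0]["score"],2),np.round(r[0]["position"]),r[0]["region"].sum(),np.percentile(q,[3,50,97],axis=0).round(3).tolist() if len(q) else None)
    cv2.imwrite(f"pics/{c}.png",p[:,:,::-1])
E
```

```text
pics
0.0 [ 0.17194359 -0.54810015  0.23039582] [-8.70553899e-04  9.88490145e-01  1.51282758e-01  4.18800047e-05]
scene [[-0.88, -0.29, 0.37, 0.23], [-0.47, 0.57, -0.67, 0.96], [-0.02, -0.77, -0.64, 0.75], [0.0, 0.0, 0.0, 1.0]]
scene parts_drawers 0.81 [298. 188.] 12949 [[0.544, 0.111, 0.009], [0.631, 0.338, 0.162], [0.764, 0.4, 0.206]]
scene left_lip 0.85 [319. 194.] 2331 [[0.542, 0.256, 0.151], [0.59, 0.327, 0.158], [0.641, 0.401, 0.193]]
scene right_lip 0.72 [359. 158.] 1430 [[0.533, 0.009, 0.014], [0.578, 0.162, 0.159], [0.626, 0.251, 0.193]]
scene flap_edge 0.79 [323. 146.] 341 [[0.599, 0.226, 0.204], [0.61, 0.255, 0.224], [0.619, 0.281, 0.241]]
scene tape_blue 0.97 [262. 159.] 1011 [[0.68, 0.283, 0.2], [0.718, 0.326, 0.219], [0.755, 0.36, 0.225]]
scene solder_spool 0.59 [305. 124.] 629 [[0.676, -0.019, 0.145], [0.697, 0.174, 0.227], [0.79, 0.191, 0.24]]
scene screw_box 0.92 [286. 313.] 1712 [[0.514, 0.492, 0.005], [0.541, 0.543, 0.045], [0.576, 0.577, 0.048]]
scene tape_measure 0.74 [351. 289.] 746 [[0.432, 0.408, 0.013], [0.453, 0.448, 0.061], [0.479, 0.464, 0.067]]
side [[-0.9
[... 343 characters left out ...]
 853 [[0.535, 0.109, 0.15], [0.57, 0.148, 0.158], [0.603, 0.251, 0.192]]
side flap_edge 0.7 [305. 154.] 221 [[0.601, 0.213, 0.2], [0.611, 0.254, 0.224], [0.626, 0.283, 0.24]]
side tape_blue 0.59 [251. 173.] 875 [[0.683, 0.288, 0.201], [0.721, 0.334, 0.22], [0.756, 0.361, 0.225]]
side solder_spool 0.92 [274. 135.] 548 [[0.675, 0.137, 0.2], [0.7, 0.178, 0.229], [0.729, 0.192, 0.239]]
side mug 0.57 [372. 222.] 1360 [[0.415, 0.22, 0.011], [0.449, 0.287, 0.059], [0.487, 0.315, 0.087]]
side screw_box 0.68 [320. 312.] 1409 [[0.517, 0.496, 0.004], [0.547, 0.554, 0.044], [0.577, 0.579, 0.047]]
side tape_measure 0.62 [366. 273.] 839 [[0.434, 0.408, 0.005], [0.461, 0.448, 0.052], [0.487, 0.466, 0.066]]
```

View pics/scene.png

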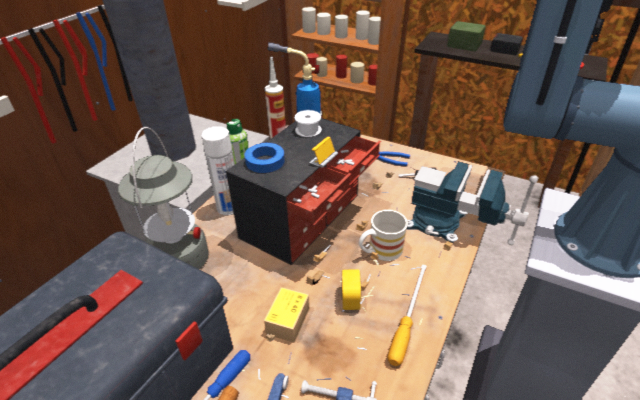

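```bash
python3 - <<'E'
from h import *
f={c:np.load(c+".npz") for c in("scene","side")}
Q=np.vstack([pts(c,f[c]["d"],np.ones((400,640),bool)) for c in f])
# case top plane
m=(abs(Q[:,2]-.2)<.004)&(Q[:,0]>.5)&(Q[:,0]<.85)&(Q[:,1]>0)&(Q[:,1]<.5)
r=cv2.minAreaRect(Q[m][:,:2].astype(np.float32)*1000);print("top",m.sum(),r,cv2.boxPoints(r).round())
# drawer front rim tops z~.19
m=(abs(Q[:,2]-.189)<.006)&(Q[:,0]>.48)&(Q[:,0]<.62)&(Q[:,1]>0.05)&(Q[:,1]<.45)
P=Q[m]
for y in np.arange(.08,.42,.02):
    s=P[abs(P[:,1]-y)<.01]
    if len(s): print(round(y,2),len(s),np.percentile(s[:,0],[2,10,50]).round(3))
# lips
m=(Q[:,2]>.168)&(Q[:,2]<.183)&(Q[:,0]>.48)&(Q[:,0]<.56)&(Q[:,1]>0.05)&(Q[:,1]<.45)
P=Q[m]
for y in np.arange(.08,.42,.02):
    s=P[abs(P[:,1]-y)<.01]
    if len(s): print("lip",round(y,2),len(s),np.percentile(s[:,0],[2,10,50]).round(3))
E
```

```text
top 7384 ((717.7496337890625, 241.39163208007812), (305.21502685546875, 247.5281982421875), 83.50328826904297) [[578. 104.]
 [823.  76.]
 [858. 379.]
 [612. 407.]]
0.1 25 [0.58  0.586 0.592]
0.12 42 [0.534 0.534 0.545]
0.14 29 [0.534 0.535 0.538]
0.16 30 [0.536 0.538 0.54 ]
0.18 33 [0.534 0.54  0.542]
0.2 33 [0.537 0.542 0.544]
0.22 28 [0.543 0.544 0.546]
0.24 44 [0.545 0.546 0.549]
0.26 80 [0.541 0.545 0.565]
0.28 35 [0.542 0.543 0.545]
0.3 35 [0.543 0.545 0.547]
0.32 37 [0.546 0.547 0.549]
0.34 44 [0.548 0.549 0.551]
0.36 38 [0.55  0.55  0.553]
0.38 47 [0.551 0.553 0.555]
0.4 85 [0.554 0.555 0.567]
lip 0.1 1 [0.558 0.558 0.558]
lip 0.12 70 [0.536 0.537 0.55 ]
lip 0.14 23 [0.537 0.537 0.538]
lip 0.16 32 [0.529 0.529 0.534]
lip 0.18 66 [0.529 0.53  0.535]
lip 0.2 81 [0.531 0.532 0.537]
lip 0.22 30 [0.545 0.546 0.547]
lip 0.24 29 [0.547 0.547 0.548]
lip 0.26 52 [0.544 0.545 0.554]
lip 0.28 31 [0.544 0.544 0.545]
lip 0.3 23 [0.541 0.546 0.548]
lip 0.32 85 [0.536 0.537 0.542]
lip 0.34 100 [0.538 0.539 0.543]
lip 0.36 74 [0.54  0.542 0.552]
lip 0.38 40 [0.554 0.554 0.555]
lip 0.4 36 [0.556 0.557 0.557]
```

The scene camera shows the cabinet at about (298, 188) px, with both top drawers open and the yellow flap up at (323, 146). The mug is in front at (388, 235) and the vise is to the robot's side at (450, 200). Next I'll get the cabinet pose and check heights along the route.

```bash
cat >> h.py <<'E'
from scipy.spatial.transform import Rotation as R
def cab(YAW,piv):
    "TCP in the cabinet frame relative to the pivot (mm), tool x yaw error"
    o=ctrl.get_obs();q=o["eef_rot"];M=R.from_quat([q[1],q[2],q[3],q[0]]).as_matrix()
    d=(np.array(o["eef_pos"])[:2]-piv)*1000;c,s=np.cos(YAW),np.sin(YAW)
    print("t",o["time_s"],"cab xy rel pivot",(c*d[0]+s*d[1]).round(1),(-s*d[0]+c*d[1]).round(1),"z",np.round(o["eef_pos"][2]*1000,1),"toolx yaw",np.degrees(np.arctan2(M[1,0],M[0,0])).round(1),"toolz",M[:,2].round(3),"F",np.round(o["wrist_force"],1),"open",o["opening"])
E
python3 - <<'E'
from h import *
f={c:np.load(c+".npz") for c in("scene","side")}
Q=np.vstack([pts(c,f[c]["d"],np.ones((400,640),bool)) for c in f])
for a,b in((.13,.24),(.28,.395)):
    m=(abs(Q[:,2]-.189)<.006)&(Q[:,0]>.52)&(Q[:,0]<.56)&(Q[:,1]>a)&(Q[:,1]<b);s=Q[m]
    k=np.arange(a,b,.01);x=[np.percentile(s[abs(s[:,1]-y-.005)<.005][:,0],15) for y in k]
    p=np.polyfit(k+.005,x,1);print("slope",p,np.degrees(np.arctan(p[0])))
m=(Q[:,2]>.2065)&(Q[:,2]<.26)&(Q[:,0]>.58)&(Q[:,0]<.64)&(Q[:,1]>.2)&(Q[:,1]<.3);s=Q[m]
print("flap y",np.percentile(s[:,1],[1,50,99]).round(3))
A=np.c_[s[:,1]-.25,s[:,2]-.204,np.ones(len(s))];w=np.linalg.lstsq(A,s[:,0],rcond=None)[0];print("flap plane",w, "zmax",s[:,2].max())
for x0 in np.arange(.1,.9,.1):
    print(round(x0,1),[round(float(s[:,2].max()),2) if len(s:=Q[(abs(Q[:,0]-x0)<.05)&(abs(Q[:,1]-y0)<.05)&(Q[:,2]<1)]) else None for y0 in np.arange(-.6,.5,.1)])
E
```

```text
slope [0.10374062 0.52153531] 5.922713390814086
slope [0.10003984 0.51507439] 5.712853090642459
flap y [0.223 0.255 0.284]
flap plane [0.10181181 0.49540848 0.59952179] zmax 0.24262133445326284
0.1 [-0.75, 0.39, -0.75, -0.75, 0.0, 0.02, 0.39, 0.36, 0.0, None, None]
0.2 [-0.75, 0.39, -0.75, -0.75, -0.0, 0.0, 0.52, 0.53, 0.13, None, None]
0.3 [-0.75, -0.75, -0.75, -0.75, 0.0, 0.49, 0.52, 0.52, 0.15, 0.01, 0.03]
0.4 [None, None, None, None, 0.0, 0.04, 0.13, 0.15, 0.15, 0.09, 0.07]
0.5 [None, None, None, None, 0.0, 0.03, 0.04, 0.19, 0.2, 0.2, 0.19]
0.6 [None, None, None, None, 0.0, 0.02, 0.01, 0.2, 0.24, 0.24, 0.2]
0.7 [None, None, None, None, 0.0, None, None, 0.24, 0.24, 0.23, 0.23]
0.8 [None, None, None, None, None, 0.27, 0.31, 0.2, 0.2, 0.23, 0.23]
```

```bash
python3 - <<'E'
from h import *
for c in("scene","side"):
    d=np.load(c+".npz")["d"];Q=pts(c,d,np.ones((400,640),bool));v,u=np.where(d>0)
    m=(Q[:,0]>.1)&(Q[:,0]<.75)&(Q[:,1]>-.35)&(Q[:,1]<.45)&(Q[:,2]>.255)
    print(c,m.sum())
    n,l,st,ce=cv2.connectedComponentsWithStats(np.uint8(np.isin(np.arange(400*640),v[m]*640+u[m]).reshape(400,640)))
    for i in range(1,n):
        if st[i,4]>15:
            k=m&(l[v,u]==i);print(st[i],Q[k].min(0).round(2),Q[k].max(0).round(2))
E
```

```text
scene 11491
[  504     0   121   145 11491] [ 0.1  -0.04  0.26] [0.29 0.1  0.53]
side 7737
[ 441    0   92  111 7737] [ 0.1  -0.06  0.26] [0.29 0.1  0.52]
```

View pics/side.png

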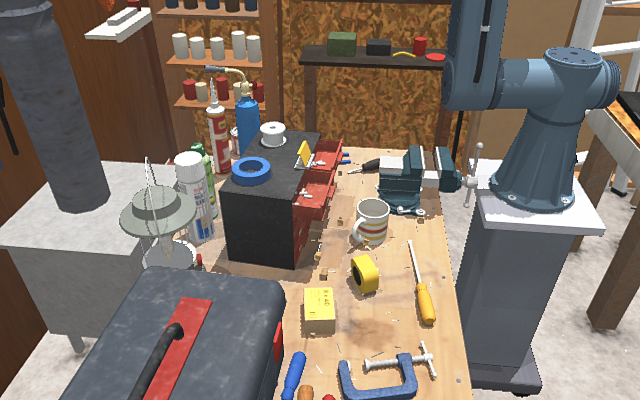

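Call:
apply_moves:
  moves:
    - {"jaw":0,"offset":[0,0,-15],"rot":[0,0,4.64]}
    - {"jaw":0,"offset":[0,0,-15],"rot":[0,0,4.64]}
    - {"jaw":0,"offset":[0,0,-15],"rot":[0,0,4.64]}
    - {"jaw":0,"offset":[0,0,-15],"rot":[0,0,4.64]}
    - {"jaw":0,"offset":[0,0,-15],"rot":[0,0,4.64]}

```text
time_s: 1.62
eef_pos: [0.172, -0.5486, 0.3068]
eef_rot: [0.0, 0.999, -0.052, -0.0]
wrist_force: [0.4, -0.3, -0.5]
opening: -0.002
grasp_force: 0.0
```

Call:
apply_moves:
  moves:
    - {"jaw":0,"offset":[40,-40,0],"rot":[0,0,0]}
    - {"jaw":0,"offset":[40,-40,0],"rot":[0,0,0]}
    - {"jaw":0,"offset":[40,-40,0],"rot":[0,0,0]}
    - {"jaw":0,"offset":[40,-40,0],"rot":[0,0,0]}
    - {"jaw":0,"offset":[40,-40,0],"rot":[0,0,0]}

```text
time_s: 2.25
eef_pos: [0.3924, -0.3686, 0.3065]
eef_rot: [0.0, 0.999, -0.051, 0.0]
wrist_force: [-0.0, -0.5, -0.7]
opening: -0.004
grasp_force: 0.0
```

```bash
python3 -c "
from h import *
cab(np.radians(-5.8),[.600,.2545])"
```

```text
t 2.25 cab xy rel pivot -143.5 -640.9 z 306.5 toolx yaw -5.8 toolz [ 0.    -0.001 -1.   ] F [-0.  -0.5 -0.7] open -0.0036461820972746675
```

Call:
apply_moves:
  moves:
    - {"jaw":0,"offset":[0,-55,0],"rot":[0,0,0]}
    - {"jaw":0,"offset":[0,-55,0],"rot":[0,0,0]}
    - {"jaw":0,"offset":[0,-55,0],"rot":[0,0,0]}
    - {"jaw":0,"offset":[0,-55,0],"rot":[0,0,0]}
    - {"jaw":0,"offset":[0,-55,0],"rot":[0,0,0]}

```text
time_s: 2.88
eef_pos: [0.4189, -0.0946, 0.3065]
eef_rot: [0.0, 0.999, -0.051, 0.0]
wrist_force: [1.5, -0.7, -0.2]
opening: 0.0
grasp_force: 0.0
```

Call:
apply_moves:
  moves:
    - {"jaw":0,"offset":[6,-55,0],"rot":[0,0,0]}
    - {"jaw":0,"offset":[6,-55,0],"rot":[0,0,0]}
    - {"jaw":0,"offset":[6,-55,0],"rot":[0,0,0]}
    - {"jaw":0,"offset":[6,-55,0],"rot":[0,0,0]}
    - {"jaw":0,"offset":[6,-55,0],"rot":[0,0,0]}

```text
time_s: 3.5
eef_pos: [0.4767, 0.1762, 0.3066]
eef_rot: [0.0, 0.999, -0.05, 0.0]
wrist_force: [0.9, -0.6, -0.6]
opening: 0.002
grasp_force: 0.0
```

```bash
python3 -c "
from h import *
cab(np.radians(-5.8),[.600,.2545])"
```

```text
t 3.5 cab xy rel pivot -114.7 -90.4 z 306.6 toolx yaw -5.8 toolz [ 0.001 -0.    -1.   ] F [ 0.9 -0.6 -0.6] open 0.0018693310109587878
```

Call:
apply_moves:
  moves:
    - {"jaw":0,"offset":[0,0,35],"rot":[0,0,0]}
    - {"jaw":0,"offset":[0,0,35],"rot":[0,0,0]}
    - {"jaw":0,"offset":[0,0,35],"rot":[0,0,0]}
    - {"jaw":0,"offset":[0,0,36],"rot":[0,0,0]}
    - {"jaw":0,"offset":[0,0,0],"rot":[0,0,0]}

```text
time_s: 4.12
eef_pos: [0.4743, 0.174, 0.1627]
eef_rot: [0.001, 0.999, -0.051, -0.003]
wrist_force: [-0.5, -0.2, 0.6]
opening: -0.001
grasp_force: 0.0
```

Call:
apply_moves:
  moves:
    - {"jaw":0,"offset":[15,0,0],"rot":[0,0,0]}
    - {"jaw":0,"offset":[15,0,0],"rot":[0,0,0]}
    - {"jaw":0,"offset":[15,0,0],"rot":[0,0,0]}
    - {"jaw":0,"offset":[15,0,0],"rot":[0,0,0]}
    - {"jaw":0,"offset":[15,0,0],"rot":[0,0,0]}

```text
time_s: 4.75
eef_pos: [0.5523, 0.1665, 0.1654]
eef_rot: [-0.0, 0.999, -0.051, -0.0]
wrist_force: [-0.7, -0.9, -0.4]
opening: -0.004
grasp_force: 0.4
```

```bash
python3 -c "
from h import *
cab(np.radians(-5.8),[.600,.2545])
p,d=ctrl.camera('scene');cv2.imwrite('pics/a.png',cv2.resize(p[80:260,220:460],None,fx=3,fy=3)[:,:,::-1])"
```

```text
t 4.75 cab xy rel pivot -38.6 -92.3 z 165.4 toolx yaw -5.8 toolz [-0.  0. -1.] F [-0.7 -0.9 -0.4] open -0.004373120203097595
```

View pics/a.png

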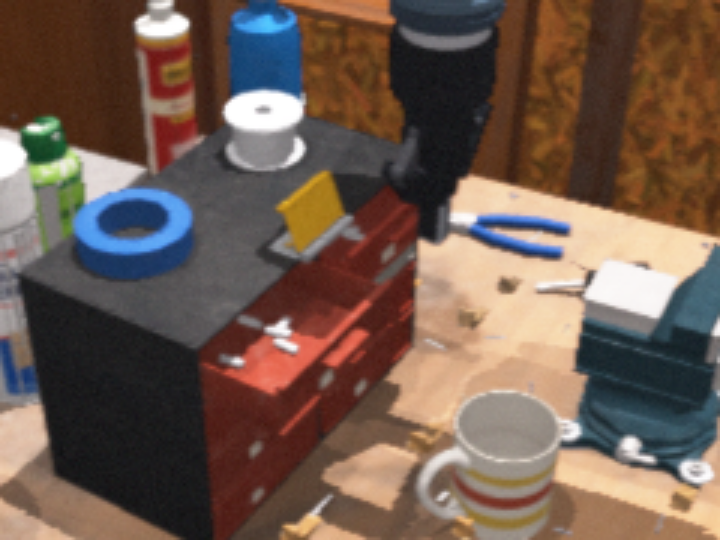

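The right drawer is following the fingertip at (440, 220) in the crop, and the flap, tape and spool haven't moved. I'll continue gently until the stop shows in the force.

Call:
apply_moves:
  moves:
    - {"jaw":0,"offset":[5,0,0],"rot":[0,0,0]}
    - {"jaw":0,"offset":[4,0,0],"rot":[0,0,0]}
    - {"jaw":0,"offset":[4,0,0],"rot":[0,0,0]}
    - {"jaw":0,"offset":[3,0,0],"rot":[0,0,0]}
    - {"jaw":0,"offset":[0,0,0],"rot":[0,0,0]}

```text
time_s: 5.42
eef_pos: [0.5674, 0.1651, 0.1654]
eef_rot: [-0.0, 0.999, -0.051, 0.0]
wrist_force: [0.1, 0.7, -0.4]
opening: 0.0
grasp_force: 0.0
```

Call:
apply_moves:
  moves:
    - {"jaw":0,"offset":[2,0,0],"rot":[0,0,0]}
    - {"jaw":0,"offset":[2,0,0],"rot":[0,0,0]}
    - {"jaw":0,"offset":[0,0,0],"rot":[0,0,0]}
    - {"jaw":0,"offset":[0,0,0],"rot":[0,0,0]}
    - {"jaw":0,"offset":[0,0,0],"rot":[0,0,0]}

```text
time_s: 6.05
eef_pos: [0.5711, 0.1646, 0.1653]
eef_rot: [0.0, 0.999, -0.051, 0.0]
wrist_force: [-0.7, 0.0, 0.5]
opening: 0.005
grasp_force: 0.0
```

```bash
python3 -c "
from h import *
cab(np.radians(-5.8),[.600,.2545])"
```

```text
t 6.05 cab xy rel pivot -19.7 -92.3 z 165.3 toolx yaw -5.8 toolz [ 0. -0. -1.] F [-0.7  0.   0.5] open 0.004861388051334316
```

Call:
apply_moves:
  moves:
    - {"jaw":0,"offset":[2,0,0],"rot":[0,0,0]}
    - {"jaw":0,"offset":[2,0,0],"rot":[0,0,0]}
    - {"jaw":0,"offset":[0,0,0],"rot":[0,0,0]}
    - {"jaw":0,"offset":[0,0,0],"rot":[0,0,0]}
    - {"jaw":0,"offset":[0,0,0],"rot":[0,0,0]}

```text
time_s: 6.68
eef_pos: [0.5742, 0.1644, 0.1652]
eef_rot: [0.0, 0.999, -0.05, -0.001]
wrist_force: [-4.6, 0.2, 3.4]
opening: 0.005
grasp_force: 2.5
```

Call:
apply_moves:
  moves:
    - {"jaw":0,"offset":[1,0,0],"rot":[0,0,0]}
    - {"jaw":0,"offset":[1,0,0],"rot":[0,0,0]}
    - {"jaw":0,"offset":[0,0,0],"rot":[0,0,0]}
    - {"jaw":0,"offset":[0,0,0],"rot":[0,0,0]}
    - {"jaw":0,"offset":[0,0,0],"rot":[0,0,0]}

```text
time_s: 7.3
eef_pos: [0.5743, 0.1644, 0.1652]
eef_rot: [0.0, 0.999, -0.05, -0.003]
wrist_force: [-13.0, 0.2, 9.5]
opening: 0.002
grasp_force: 6.5
```

Call:
apply_moves:
  moves:
    - {"jaw":0,"offset":[-32,0,0],"rot":[0,0,0]}
    - {"jaw":0,"offset":[-32,0,0],"rot":[0,0,0]}
    - {"jaw":0,"offset":[-36,0,0],"rot":[0,0,0]}
    - {"jaw":0,"offset":[0,-45,0],"rot":[0,0,0]}
    - {"jaw":0,"offset":[0,-45,0],"rot":[0,0,0]}

```text
time_s: 7.92
eef_pos: [0.4871, 0.2645, 0.1658]
eef_rot: [-0.0, 0.999, -0.051, 0.001]
wrist_force: [0.3, 0.0, -0.3]
opening: 0.003
grasp_force: 0.0
```

Call:
apply_moves:
  moves:
    - {"jaw":0,"offset":[0,-45,0],"rot":[0,0,0]}
    - {"jaw":0,"offset":[0,-45,0],"rot":[0,0,0]}
    - {"jaw":0,"offset":[0,0,0],"rot":[0,0,0]}
    - {"jaw":0,"offset":[15,0,0],"rot":[0,0,0]}
    - {"jaw":0,"offset":[15,0,0],"rot":[0,0,0]}

```text
time_s: 8.55
eef_pos: [0.5271, 0.3491, 0.1654]
eef_rot: [0.0, 0.999, -0.051, 0.0]
wrist_force: [0.0, 0.5, -0.4]
opening: 0.001
grasp_force: 0.0
```

```bash
python3 -c "
from h import *
cab(np.radians(-5.8),[.600,.2545])"
```

```text
t 8.55 cab xy rel pivot -82.1 86.7 z 165.4 toolx yaw -5.9 toolz [ 0.001 -0.    -1.   ] F [ 0.   0.5 -0.4] open 0.0009541338105474062
```

Next is the left drawer. Its end should be at about x = -16.5, so roughly 66 mm further.

Call:
apply_moves:
  moves:
    - {"jaw":0,"offset":[12,0,0],"rot":[0,0,0]}
    - {"jaw":0,"offset":[12,0,0],"rot":[0,0,0]}
    - {"jaw":0,"offset":[12,0,0],"rot":[0,0,0]}
    - {"jaw":0,"offset":[12,0,0],"rot":[0,0,0]}
    - {"jaw":0,"offset":[6,0,0],"rot":[0,0,0]}

```text
time_s: 9.18
eef_pos: [0.5801, 0.3446, 0.1652]
eef_rot: [0.0, 0.999, -0.051, -0.0]
wrist_force: [-0.6, -0.2, 1.0]
opening: -0.002
grasp_force: 0.3
```

Call:
apply_moves:
  moves:
    - {"jaw":0,"offset":[3,0,0],"rot":[0,0,0]}
    - {"jaw":0,"offset":[3,0,0],"rot":[0,0,0]}
    - {"jaw":0,"offset":[3,0,0],"rot":[0,0,0]}
    - {"jaw":0,"offset":[2,0,0],"rot":[0,0,0]}
    - {"jaw":0,"offset":[0,0,0],"rot":[0,0,0]}

```text
time_s: 9.8
eef_pos: [0.5905, 0.3438, 0.1654]
eef_rot: [-0.0, 0.999, -0.051, 0.0]
wrist_force: [-0.6, 0.3, -0.7]
opening: -0.001
grasp_force: 0.0
```

```bash
python3 -c "
from h import *
cab(np.radians(-5.8),[.600,.2545])"
```

```text
t 9.8 cab xy rel pivot -18.5 87.8 z 165.4 toolx yaw -5.8 toolz [ 0.  0. -1.] F [-0.6  0.3 -0.7] open -0.0006822077140008029
```

Call:
apply_moves:
  moves:
    - {"jaw":0,"offset":[2,0,0],"rot":[0,0,0]}
    - {"jaw":0,"offset":[2,0,0],"rot":[0,0,0]}
    - {"jaw":0,"offset":[1,0,0],"rot":[0,0,0]}
    - {"jaw":0,"offset":[0,0,0],"rot":[0,0,0]}
    - {"jaw":0,"offset":[0,0,0],"rot":[0,0,0]}

```text
time_s: 10.42
eef_pos: [0.592, 0.3436, 0.1654]
eef_rot: [0.001, 0.999, -0.05, -0.003]
wrist_force: [-12.8, -0.8, 8.1]
opening: 0.005
grasp_force: 6.5
```

Call:
apply_moves:
  moves:
    - {"jaw":0,"offset":[-30,0,0],"rot":[0,0,0]}
    - {"jaw":0,"offset":[-50,0,0],"rot":[0,0,0]}
    - {"jaw":0,"offset":[-30,0,-45],"rot":[0,0,0]}
    - {"jaw":0,"offset":[0,0,-50],"rot":[0,0,0]}
    - {"jaw":0,"offset":[0,0,-50],"rot":[0,0,0]}

```text
time_s: 11.05
eef_pos: [0.4854, 0.3544, 0.3123]
eef_rot: [-0.0, 0.999, -0.05, 0.0]
wrist_force: [1.6, 0.6, 0.8]
opening: -0.003
grasp_force: 0.0
```

```bash
python3 - <<'E'
from h import *
cab(np.radians(-5.8),[.600,.2545])
p,d=ctrl.camera('scene');cv2.imwrite('pics/b.png',cv2.resize(p[80:260,220:460],None,fx=3,fy=3)[:,:,::-1])
Q=pts('scene',d,np.ones((400,640),bool));a=np.radians(-5.8);D=(Q[:,:2]-[.6,.2545])*1000
X=np.cos(a)*D[:,0]+np.sin(a)*D[:,1];Y=-np.sin(a)*D[:,0]+np.cos(a)*D[:,1]
for y in(-100,-75,-60,60,75,90,120):
    m=(abs(Y-y)<6)&(X>-100)&(X<20)
    for n,lo,hi in(("lip",.171,.181),("front",.184,.191),("lower lips",.12,.133)):
        k=m&(Q[:,2]>lo)&(Q[:,2]<hi);print(y,n,k.sum(),np.percentile(X[k],[5,50]).round(1) if k.sum() else "",end=" | ")
    print()
E
```

```text
t 11.05 cab xy rel pivot -124.2 87.8 z 312.3 toolx yaw -5.8 toolz [ 0.001  0.    -1.   ] F [1.6 0.6 0.8] open -0.002799439733200155
-100 lip 7 [-4.2  6.5] | -100 front 3 [5.  6.8] | -100 lower lips 9 [-6.1  0.4] | 
-75 lip 13 [-6.2 -5.2] | -75 front 2 [6.5 6.6] | -75 lower lips 19 [-7.3 -1.7] | 
-60 lip 21 [-6.2 -3.5] | -60 front 5 [5.  5.4] | -60 lower lips 25 [-7.1  0.7] | 
60 lip 22 [-7.1 -5.1] | 60 front 3 [4.1 5.4] | 60 lower lips 21 [-6.3 -3.4] | 
75 lip 25 [-6.8 -4.9] | 75 front 5 [4.2 6. ] | 75 lower lips 24 [-7.2 -2.4] | 
90 lip 25 [-6.9 -1. ] | 90 front 3 [5.3 5.5] | 90 lower lips 29 [-7.2 -0. ] | 
120 lip 12 [4.8 5.7] | 120 front 5 [4.8 5. ] | 120 lower lips 18 [5.3 6. ] |
```

View pics/b.png

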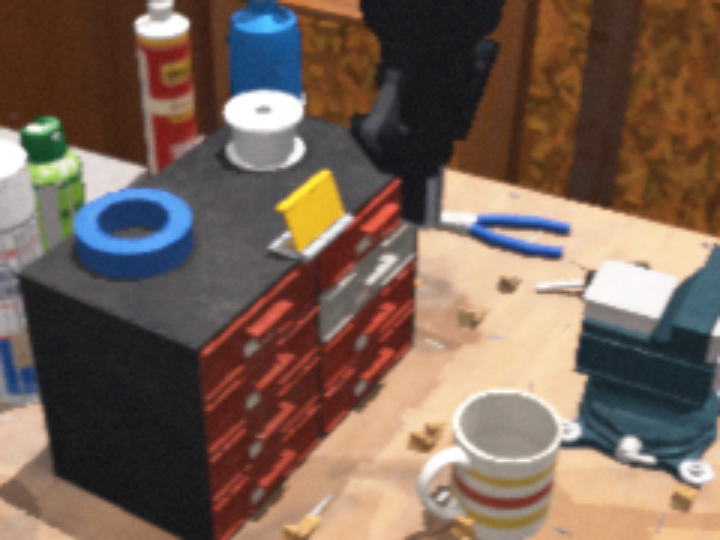

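Both lips are level with the shut lower row at about x = -6, so both drawers are home, and the flap is still up at (310, 210) in the crop. Next I'll go behind the flap.

Call:
apply_moves:
  moves:
    - {"jaw":0,"offset":[42,22,0],"rot":[0,0,0]}
    - {"jaw":0,"offset":[42,22,0],"rot":[0,0,0]}
    - {"jaw":0,"offset":[42,22,0],"rot":[0,0,0]}
    - {"jaw":0,"offset":[42,22,0],"rot":[0,0,0]}
    - {"jaw":0,"offset":[0,0,0],"rot":[0,0,0]}

```text
time_s: 11.72
eef_pos: [0.6465, 0.2468, 0.3091]
eef_rot: [0.0, 0.999, -0.053, -0.0]
wrist_force: [-1.6, -0.1, 0.1]
opening: -0.007
grasp_force: 0.0
```

```bash
python3 -c "
from h import *
cab(np.radians(-5.8),[.600,.2545])"
```

```text
t 11.725 cab xy rel pivot 47.0 -3.0 z 309.1 toolx yaw -6.0 toolz [-0.    -0.001 -1.   ] F [-1.6 -0.1  0.1] open -0.006890370079153562
```

Call:
apply_moves:
  moves:
    - {"jaw":0,"offset":[0,0,25],"rot":[0,0,0]}
    - {"jaw":0,"offset":[0,0,25],"rot":[0,0,0]}
    - {"jaw":0,"offset":[0,0,20],"rot":[0,0,0]}
    - {"jaw":0,"offset":[0,0,13],"rot":[0,0,0]}
    - {"jaw":0,"offset":[0,0,0],"rot":[0,0,0]}

```text
time_s: 12.35
eef_pos: [0.6434, 0.2499, 0.2262]
eef_rot: [0.0, 0.999, -0.05, -0.001]
wrist_force: [0.1, -0.1, 0.3]
opening: -0.001
grasp_force: 0.0
```

Call:
apply_moves:
  moves:
    - {"jaw":0,"offset":[-12,0,0],"rot":[0,0,0]}
    - {"jaw":0,"offset":[-10,0,0],"rot":[0,0,0]}
    - {"jaw":0,"offset":[-8,0,0],"rot":[0,0,0]}
    - {"jaw":0,"offset":[-8,0,0],"rot":[0,0,0]}
    - {"jaw":0,"offset":[-8,0,0],"rot":[0,0,0]}

```text
time_s: 12.98
eef_pos: [0.5976, 0.2545, 0.2273]
eef_rot: [0.0, 0.999, -0.05, -0.0]
wrist_force: [1.2, -0.2, 0.1]
opening: 0.002
grasp_force: 0.1
```

```bash
python3 - <<'E'
from h import *
cab(np.radians(-5.8),[.600,.2545])
p,d=ctrl.camera('scene');cv2.imwrite('pics/c.png',cv2.resize(p[80:260,220:460],None,fx=3,fy=3)[:,:,::-1])
E
```

```text
t 12.975 cab xy rel pivot -2.4 -0.3 z 227.3 toolx yaw -5.8 toolz [-0. -0. -1.] F [ 1.2 -0.2  0.1] open 0.0016216314633236
```

View pics/c.png

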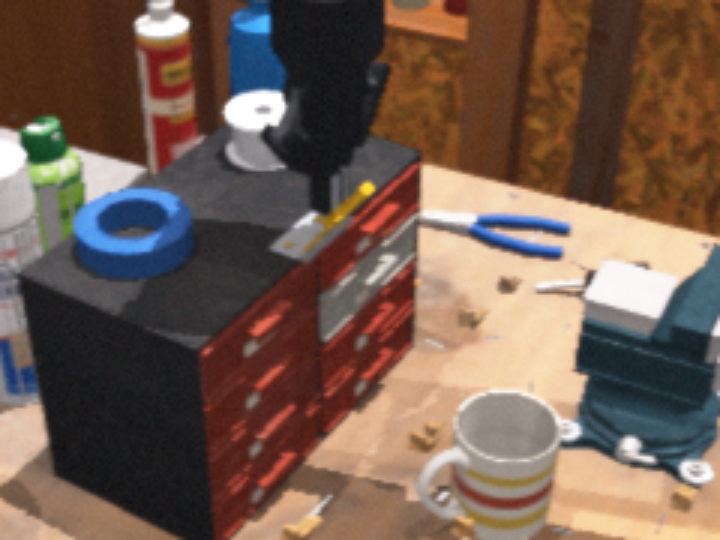

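The flap at (340, 215) in the crop has tipped well past upright and is falling. I'll lift the finger clear and let it settle.

Call:
apply_moves:
  moves:
    - {"jaw":0,"offset":[-4,0,0],"rot":[0,0,0]}
    - {"jaw":0,"offset":[0,0,0],"rot":[0,0,0]}
    - {"jaw":0,"offset":[0,0,-20],"rot":[0,0,0]}
    - {"jaw":0,"offset":[0,0,-40],"rot":[0,0,0]}
    - {"jaw":0,"offset":[0,0,-50],"rot":[0,0,0]}

```text
time_s: 13.65
eef_pos: [0.5941, 0.2546, 0.3389]
eef_rot: [0.0, 0.999, -0.051, -0.0]
wrist_force: [0.2, 1.1, 0.0]
opening: -0.0
grasp_force: 0.0
```

Call:
apply_moves:
  moves:
    - {"jaw":0,"offset":[-20,30,0],"rot":[0,0,0]}
    - {"jaw":0,"offset":[-40,50,0],"rot":[0,0,0]}
    - {"jaw":0,"offset":[-40,50,0],"rot":[0,0,0]}
    - {"jaw":0,"offset":[-20,50,0],"rot":[0,0,0]}
    - {"jaw":0,"offset":[0,0,0],"rot":[0,0,0]}

```text
time_s: 14.28
eef_pos: [0.4583, 0.0877, 0.3394]
eef_rot: [0.0, 0.999, -0.053, 0.002]
wrist_force: [0.5, 0.3, -0.5]
opening: 0.001
grasp_force: 0.0
```

Call:
apply_moves:
  moves:
    - {"jaw":0,"offset":[0,0,0],"rot":[0,0,0]}
    - {"jaw":0,"offset":[0,0,0],"rot":[0,0,0]}
    - {"jaw":0,"offset":[0,0,0],"rot":[0,0,0]}
    - {"jaw":0,"offset":[0,0,0],"rot":[0,0,0]}
    - {"jaw":0,"offset":[0,0,0],"rot":[0,0,0]}

```text
time_s: 14.9
eef_pos: [0.4589, 0.0903, 0.3371]
eef_rot: [-0.0, 0.999, -0.05, -0.0]
wrist_force: [0.2, 0.1, 0.2]
opening: -0.002
grasp_force: 0.0
```

```bash
python3 - <<'E'
from h import *
cab(np.radians(-5.8),[.600,.2545])
p,d=ctrl.camera('scene');cv2.imwrite('pics/d.png',cv2.resize(p[80:260,220:460],None,fx=3,fy=3)[:,:,::-1])
r=ctrl.outline_of('scene','flap_edge')
if r: print(r[0]["score"],np.percentile(pts('scene',d,r[0]["region"]),[3,50,97],axis=0).round(3))
E
```

```text
t 14.9 cab xy rel pivot -123.8 -177.6 z 337.1 toolx yaw -5.8 toolz [-0.  0. -1.] F [0.2 0.1 0.2] open -0.0015410231284575973
0.65 [[0.589 0.224 0.166]
 [0.594 0.256 0.183]
 [0.6   0.283 0.206]]
```

View pics/d.png

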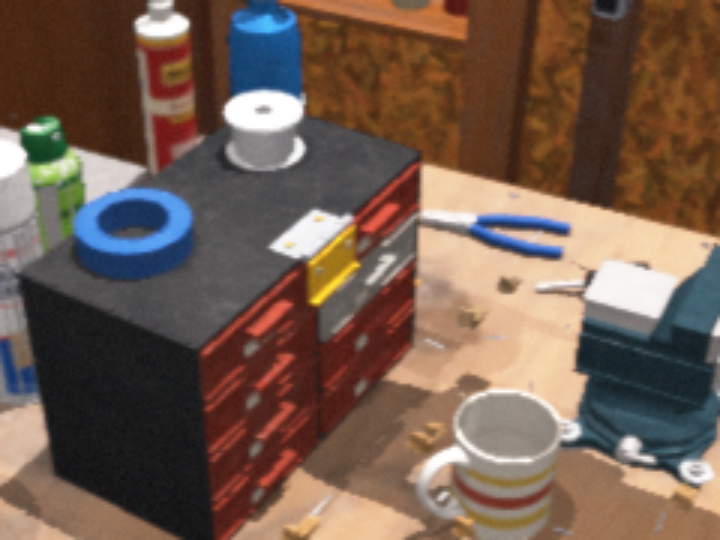

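The flap hangs down over both shut drawers at (332, 265) in the crop. The tape, spool and mug are where they were.

```bash
python3 -c "
from bench import ctrl
print(ctrl.hand_in())"
```

```text
the job is handed in; nothing more can be done
None
```

Job handed in at about 15 s of the allowed 51 s: both top drawers were pushed fully home, then the yellow flap was tipped over and now hangs in front of them, with nothing else visibly moved.

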